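# Set the transport lock of a plate shaker

## Robot

A 7-joint arm with a two-finger parallel gripper is mounted at the origin on the work surface. World frame = base frame: x ahead of the robot, y to its left, z up, the work surface at z = 0. Lengths are in m, angles in rad, forces in N, time in s.
With the tool pointing down it reaches from about 0.425 to 0.925 m from the base axis. Payload 6.8 kg.
Tool frame: the origin (TCP) lies midway between the tips of the shut fingers; the grasp point (between the pads) lies 19 mm behind it; z points along the fingers, y is the direction in which the jaws open and shut (so a half turn about z gives the same grasp; the last joint's range is limited). The gripper opens to 85 mm and grips with 20 to 120 N. Pads are 22 mm wide; open, the fingers measure 114 mm over their backs; the gripper's body (76 mm by 85 mm) begins 54 mm behind the grasp point. The pads swing forward as they close: fully open they stand 13 mm farther back than shut.
Start: joints at [1.084, 0.477, 0.022, 1.555, -0.011, 1.109, -0.083], TCP at [0.25, -0.627, 0.231] pointing down, gripper open.
Joint ranges: [-2.96, 2.96], [-0.34, 2.1], [-1.41, 1.46], [0.24, 2.44], [-1.37, 4.51], [0.17, 1.92], [-2.96, 2.96]. Speed limits (rad/s): [2.39, 2.39, 3.14, 3.14, 3.14, 3.14, 3.14].

## Interface

Orientations are given as a unit quaternion [w, x, y, z].
In Python, from station import bot, vision gives the robot as it stands.
- The arm moves only by the tool move_arm, never from a script. Its argument "increments" is text: rows parted by semicolons, each of 7 numbers parted by spaces: the opening, from 0 (shut) to 1 (fully open), then the shift along the world's x, y, z in mm, then the turn, a rotation vector about the world's x, y, z in rad. In form: grip x y z rx ry rz; .... A call has exactly 8 rows; each row shifts and turns the commanded pose from where the row before left it; what a row does not reach is not made up. A row lasts 1/8 s, in which the tool goes at most 62.5 mm and 10.7 degrees, less where a joint would pass 70% of its speed; a pose out of reach is approached as far as the arm can. A call with a gripper value outside its range is refused whole. The fingers move at their own pace and stop on an object; "newtons" is the grip in N (left out, the last holds). Time passes only in rows, so rows that do not move let the fingers close, or fill a call up. It gives the time, the measured TCP pose, the force and the opening at its end, in the units of the state.
- bot.get_obs(): the state, without advancing time (a new reading comes with each control period).
- vision.read_camera(name): name is "side" or "top" or "wrist"; returns (picture, depth): 420x560x3 uint8, red, green, blue; 420x560 float32, m along the optical axis (not along the pixel's ray), 0 where there is no reading.
- vision.calibration(name): a dict with "fx", "fy", "cx", "cy" (pixels), "R" (3x3) and "t" (3): a world point X has camera coordinates R X + t; the wrist camera has in their place "hand_eye" (4x4, takes a point from camera to tool coordinates, whose origin is the TCP and whose axes are the flange's). Camera axes: x right, y down, z forward; pixel columns grow to the right and rows downward; lengths in m; the calibration is good to about 2 mm. The wrist camera is an equidistant fisheye: a pixel r from the principal point sees the ray r / f radians off the axis. A picture is of the moment at which its call begins: read the wrist's pose just before it. calibration takes no time and is no camera call.
- bot.hand_in(): hands the job in, once; it reports no verdict.
The state is a dict: "t": time; "q": joint angles; "joint_vel": joint speeds; "joint_torque": joint torques, N m; "eef_pos": TCP position; "tool_rot": TCP orientation; "contact_force": force on the tool from outside, world axes, zero at the start; "torque": the same for the moment, N m; "gripper_width": opening from 0.0 (shut) to 1.0 (fully open).
Only numpy, scipy, OpenCV 4.12 (cv2) and the standard library are available. Lean on these libraries where they do the work, as an engineer would, in place of code of your own. Each camera call takes 0.05 s, during which the arm holds its last target.

## Task

Set the plate shaker's transport lock using only pushes of the fingertips: nudge the slotted disc round by its upright peg, either way, until its slot lines up with the sliding bolt, then push the bolt by its square post through the disc until it is fully home in the keeper. Do not force anything, do not take the peg or the post between the fingers, and leave the labware on and around the shaker standing where it is. Finish clear of everything.

Things in the scene. Friction and masses are not known exactly. Their poses are not given: they have to be found in the camera images.
- shaker: white laboratory plate shaker, 235 (x) x 320 (y) mm, fixed. Origin on the bench under its middle; +y along its length. +x: its platform, top 80 mm above the bench, over x +5 to +105. -x: a flat shoulder 60 mm above the bench with the transport lock on a line along y at x = -45: bolt in its guides, then disc, then keeper. Guides, strap and keeper stand at most 18 mm above the shoulder
- shoulder (a point): point on the disc's upright axis at shoulder height (x -45, y +75, z 60 mm in the shaker's frame). The grey metal disc lies flat, 76 mm across, upper face 18 mm above the shoulder, and turns about this axis. A straight slot 14 mm wide runs right across it through the axis, square to the line from axis to peg
- peg_top (a point): top centre of the disc's upright round peg: 12 mm across, 24 mm tall above the disc's upper face, 27 mm from the disc's axis; its top is 42 mm above the shoulder
- disc (a joint): disc angle, rad, growing anticlockwise from above. 0: peg on the shaker's +x side of the axis; 1.57: on the +y (keeper) side; 3.14: on the -x side. The slot lies along the bolt at 0 and equally at 3.14; stops at -0.35 and 3.49. Friction about 1.5 N at the peg; it stays where left. The bolt's tapered nose still enters and centres the slot about 0.1 rad off
- post_top (a point): top centre of the bolt's upright square post: 14 x 14 mm, its top 42 mm above the shoulder, clear of the guides from 16 mm above it. The bolt is a flat steel bar 10 mm wide whose nose tip lies 108 mm ahead (shaker's +y) of the post's centre
- bolt (a joint): how far the bolt has slid, m, to the shaker's +y. 0: fully back, post centre 176 mm on the -y side of the disc's axis; nose meets the disc's rim at 0.030; 0.120: fully home at its stop, nose in the keeper, post centre 56 mm short of the axis. Friction about 3 N, some damping; it stays where left. The disc blocks it unless the slot lies along it
- plate: white 24-well plate lying on the shaker's platform, 86 x 128 x 15, loose (sizes in mm); origin at the centre of its underside
- tuberack: orange rack of capped microtubes on the platform, 72 x 116 x 43, loose (sizes in mm); origin at the centre of its underside
- vial: small capped glass vial, 22 across, 40 tall, standing loose on the shaker's shoulder in front of the bolt guides (sizes in mm); origin at the centre of its underside
- bottle: amber media bottle with white cap, 64 across, 125 tall, on the bench beside the shaker's +y end, loose (sizes in mm); origin at the centre of its underside
- tipbox: grey pipette-tip box, 85 x 122 x 54, on the bench beside the shaker's -y end, loose (sizes in mm); origin at the centre of its underside
- dishes: stack of clear dishes, 88 across, 44 tall, loose on the bench (sizes in mm); origin at the centre of its underside
- beaker: empty glass beaker, 70 across, 95 tall, loose on the bench (sizes in mm); origin at the centre of its underside

How it is judged:
By the outcome, as a careful person would: the job done as asked, in the order asked, and still so for the second after the job is handed in, with the robot touching nothing.
It also fails if it takes over 51 s, if anything falls off the work surface, if the arm or the gripper's body presses on something with over 40 N, if the wrist force passes 120 N, or if a joint passes its speed limit or range.

## Working session

There is one attempt and no reset: what is moved stays moved. The work goes in short steps, Python scripts to look and compute and a tool call to move; the robot and the scene stay as the last step left them, time stands still between calls to the robot, and variables do not carry over. Pictures are saved under pics/ and viewed, and the job is handed in when it is done.

Besides the shell and the picture viewer there is one more tool, called after "Call:" by a JSON object that holds its "fn" and its "kwargs", one argument or row to a line. move_arm: Moves the arm, as the interface text tells. Its arguments: {"type":"object","properties":{"increments":{"type":"string"},"newtons":{"type":"number"}},"required":["increments"]}

```bash
mkdir -p pics; ls; python3 - <<'E'
from station import bot, vision
import cv2, numpy as np
o=bot.get_obs(); print({k:np.round(v,3).tolist() for k,v in o.items()})
for n in ("top","side"):
    p,d=vision.read_camera(n); cv2.imwrite(f"pics/{n}0.png",p[:,:,::-1]); np.save(f"{n}0.npy",d); np.save(f"{n}0rgb.npy",p)
    c=vision.calibration(n); print(n,{k:np.round(v,4).tolist() for k,v in c.items()})
E
```

```text
pics
{'t': 0.0, 'q': [1.084, 0.478, 0.022, 1.556, -0.012, 1.109, -0.083], 'joint_vel': [-0.0, -0.0, -0.0, 0.002, -0.0, -0.001, -0.0], 'joint_torque': [-0.001, -59.646, 1.607, -28.121, 0.012, 0.009, -0.0], 'eef_pos': [0.249, -0.627, 0.23], 'tool_rot': [-0.001, 0.982, 0.188, -0.0], 'contact_force': [0.184, 0.159, -0.087], 'torque': [0.015, 0.035, -0.015], 'gripper_width': 1.001}
top {'fx': 402.5593, 'fy': 402.5593, 'cx': 284.5242, 'cy': 215.6217, 'R': [[-0.0044, -0.9998, 0.0204], [-0.9823, 0.0005, -0.1872], [0.1871, -0.0209, -0.9821]], 't': [0.0002, 0.5484, 1.3182]}
side {'fx': 470.0446, 'fy': 470.0446, 'cx': 276.7133, 'cy': 213.7902, 'R': [[-0.9233, -0.3839, 0.0109], [-0.2622, 0.6093, -0.7484], [0.2807, -0.6938, -0.6632]], 't': [0.4771, 0.192, 1.6073]}
```

View pics/top0.png

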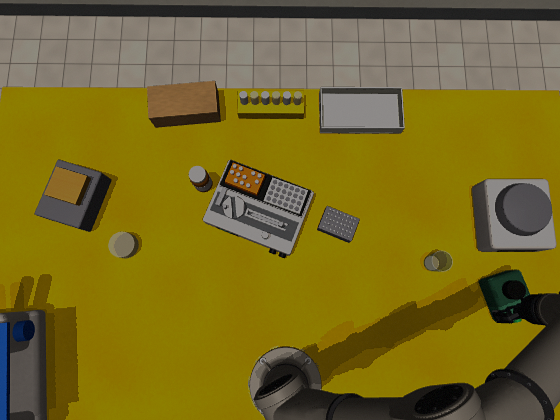

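View pics/side0.png

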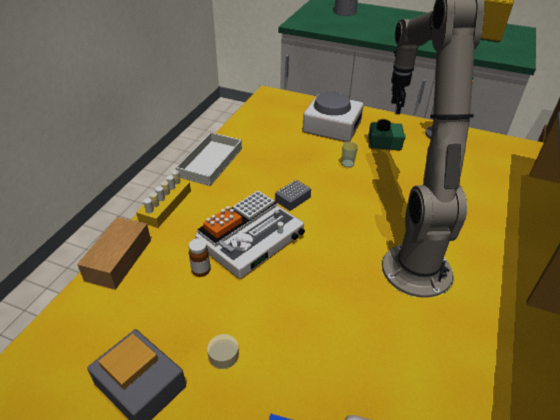

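```bash
python3 - <<'E'
import cv2
a=cv2.imread("pics/top0.png")[150:265,195:325]; cv2.imwrite("pics/topz.png",cv2.resize(a,None,fx=6,fy=5.2*6/5.2*0.86,interpolation=cv2.INTER_CUBIC) if 0 else cv2.resize(a,(650,575),interpolation=cv2.INTER_CUBIC))
a=cv2.imread("pics/side0.png")[180:280,185:315]; cv2.imwrite("pics/sidez.png",cv2.resize(a,(780,600),interpolation=cv2.INTER_CUBIC))
E
```

```text
(no output)
```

View pics/topz.png

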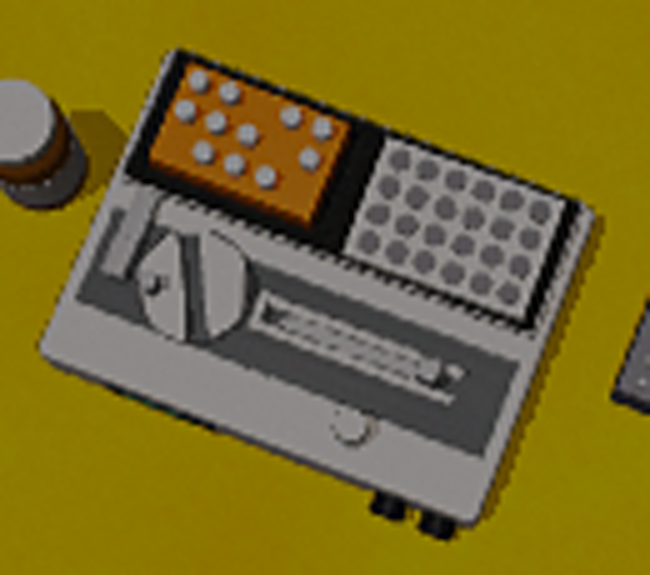

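View pics/sidez.png

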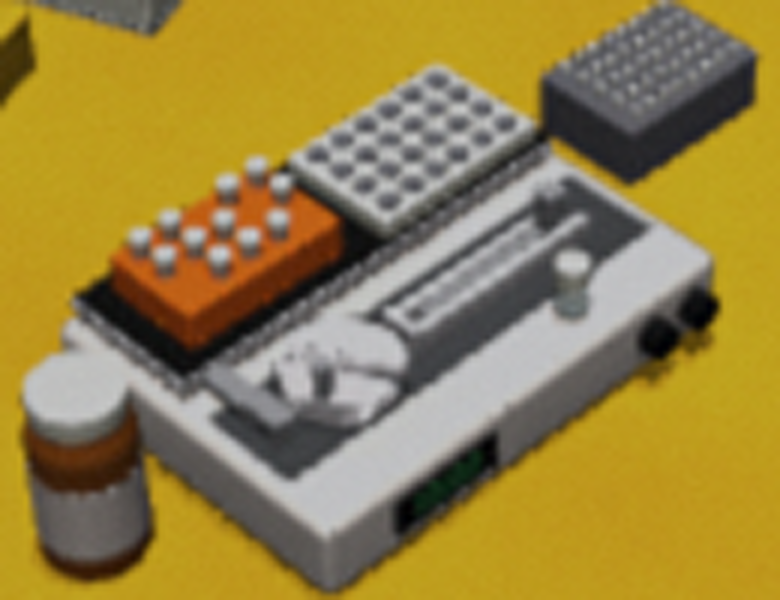

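```bash
cat > h.py <<'E'
import numpy as np, cv2
from station import bot, vision
def cloud(n,d):
    c=vision.calibration(n); v,u=np.mgrid[:d.shape[0],:d.shape[1]]
    P=np.stack([(u-c["cx"])/c["fx"]*d,(v-c["cy"])/c["fy"]*d,d],-1)
    return (P-np.array(c["t"]))@np.array(c["R"])
def ray_z(n,u,v,z):
    c=vision.calibration(n);R=np.array(c["R"]);o=-R.T@np.array(c["t"])
    r=R.T@np.array([(u-c["cx"])/c["fx"],(v-c["cy"])/c["fy"],1]); return o+r*(z-o[2])/r[2]
E
python3 - <<'E'
from h import *
for n,(a,b,c,e) in {"top":(150,265,203,318),"side":(185,285,190,308)}.items():
    d=np.load(n+"0.npy");W=cloud(n,d)
    w=W[a:b,c:e].reshape(-1,3); 
    b0=w[np.abs(w[:,2])<.02]; print(n,"bench",np.median(b0[:,2]))
    m=(w[:,2]>.05)&(w[:,2]<.068)
    k=w[m]; print(m.sum(), np.histogram(w[:,2],bins=np.arange(-.01,.15,.01)))
    m=(w[:,2]>.045)&(w[:,2]<.135); k=w[m]
    r=cv2.minAreaRect(np.float32(k[:,:2]*1000)); print(r)
# topz pixel picks (scale 5)
for nm,u,v,z in [("peg",155,283,.102),("disc",195,285,.078),("post",442,372,.102),("c1",178,50,.06),("c2",595,208,.06),("c3",472,522,.06),("c4",40,348,.06),("vial",355,423,.1),("bottle",20,120,.125)]:
    print(nm,ray_z("top",195+u/5-.5,150+v/5-.5,z).round(4))
E
```

```text
top bench -0.0004225107123703017
3024 (array([3636, 2916,   18,   32,   46,  109, 1735, 1339, 1099,  439,  993,
        543,  147,  137,    0]), array([-0.01,  0.  ,  0.01,  0.02,  0.03,  0.04,  0.05,  0.06,  0.07,
        0.08,  0.09,  0.1 ,  0.11,  0.12,  0.13,  0.14]))
((582.5613403320312, 112.74603271484375), (367.2918395996094, 246.5069580078125), 68.96619415283203)
side bench 0.0007426848799286634
2310 (array([2199, 3033,  224,  266,  309,  492, 1215, 1177,  837,  444,  712,
        372,  204,  270,    3]), array([-0.01,  0.  ,  0.01,  0.02,  0.03,  0.04,  0.05,  0.06,  0.07,
        0.08,  0.09,  0.1 ,  0.11,  0.12,  0.13,  0.14]))
((559.8133544921875, 55.558197021484375), (587.9031982421875, 240.59719848632812), 66.32390594482422)
peg [0.5707 0.1935 0.102 ]
disc [0.5745 0.1699 0.078 ]
post [0.5113 0.0054 0.102 ]
c1 [0.7448 0.1868 0.06  ]
c2 [ 0.6323 -0.1007  0.06  ]
c3 [ 0.4173 -0.0149  0.06  ]
c4 [0.535 0.275 0.06 ]
vial [0.4781 0.062  0.1   ]
bottle [0.6747 0.2811 0.125 ]
```

Call:
{"fn": "move_arm", "kwargs": {
  "increments": "0 10 20 4 0 0 0.05;0 20 45 4 0 0 0.05;0 22 50 4 0 0 0.05;0 22 50 4 0 0 0.05;0 22 50 4 0 0 0.05;0 22 50 0 0 0 0.05;0 22 50 0 0 0 0.05;0 22 50 0 0 0 0.05",
  "newtons": 40
}}

```text
t: 1.1
eef_pos: [0.412, -0.2591, 0.2516]
tool_rot: [0.0, 0.924, 0.382, 0.0]
contact_force: [0.6, 0.0, 0.2]
gripper_width: 0.003
```

Call:
{"fn": "move_arm", "kwargs": {
  "increments": "0 22 50 0 0 0 0.05;0 22 50 0 0 0 0.05;0 22 50 0 0 0 0.05;0 22 50 0 0 0 0.05;0 22 50 0 0 0 0.05;0 22 50 0 0 0 0.05;0 22 50 0 0 0 0.05;0 0 0 0 0 0 0.05"
}}

```text
t: 2.1
eef_pos: [0.5651, 0.0948, 0.2516]
tool_rot: [-0.001, 0.828, 0.561, 0.001]
contact_force: [0.0, -0.4, 0.3]
gripper_width: 0.001
```

```bash
python3 - <<'E'
from h import *
o=bot.get_obs(); print({k:np.round(v,4).tolist() for k,v in o.items()})
p,d=vision.read_camera("wrist"); cv2.imwrite("pics/w1.png",p[:,:,::-1]); np.save("w1.npy",d); 
print(vision.calibration("wrist"))
import json; json.dump([list(map(float,o["eef_pos"])),list(map(float,o["tool_rot"]))],open("w1.json","w"))
E
```

```text
{'t': 2.1, 'q': [0.1495, 0.3384, -0.5298, 1.7538, 0.1866, 1.0985, -0.8204], 'joint_vel': [0.1029, -0.0093, -0.0152, 0.0358, 0.042, 0.0196, 0.4049], 'joint_torque': [-2.7097, -46.2649, -5.5766, -28.4151, -0.1491, -0.2429, -0.9255], 'eef_pos': [0.5651, 0.0948, 0.2516], 'tool_rot': [-0.0011, 0.8279, 0.5609, 0.0011], 'contact_force': [0.0083, -0.3623, 0.3223], 'torque': [-0.0997, 0.0509, 0.0018], 'gripper_width': 0.0013}
{'fx': 325.19226210127806, 'fy': 325.19226210127806, 'cx': 275.9261478278599, 'cy': 211.43092546198582, 'hand_eye': array([[ 1.16115314e-05, -9.53620782e-01, -3.01010638e-01,
         7.60281466e-02],
       [ 9.99999971e-01, -6.15075743e-05,  2.33435046e-04,
         3.50257274e-04],
       [-2.41122945e-04, -3.01010632e-01,  9.53620753e-01,
        -1.41886195e-01],
       [ 0.00000000e+00,  0.00000000e+00,  0.00000000e+00,
         1.00000000e+00]])}
```

View pics/w1.png

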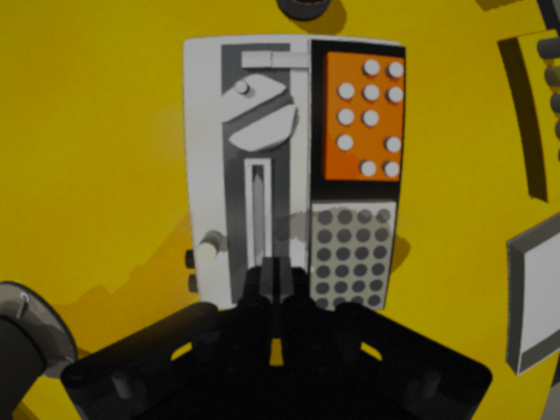

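```bash
cat >> h.py <<'E'
from scipy.spatial.transform import Rotation as Ro
def wray(u,v,z,pos,q):
    c=vision.calibration("wrist"); x=(u-c["cx"])/c["fx"]; y=(v-c["cy"])/c["fy"]; th=np.hypot(x,y)
    r=np.array([np.sin(th)*x/th,np.sin(th)*y/th,np.cos(th)]); H=c["hand_eye"]
    R=Ro.from_quat([q[1],q[2],q[3],q[0]]).as_matrix()
    o=R@H[:3,3]+np.array(pos); r=R@H[:3,:3]@r
    return o+r*(z-o[2])/r[2]
E
python3 - <<'E'
from h import *
import json
pos,q=json.load(open("w1.json"))
a=cv2.imread("pics/w1.png")[30:330,170:420]
cv2.imwrite("pics/w1z.png",cv2.resize(a[:150,:160],(800,600) if 0 else (640,600),interpolation=cv2.INTER_CUBIC))
for nm,u,v,z in [("peg",242,87,.102),("platedge_top",312,42,.08),("platedge_bot",311,225,.08),("cornerTL",184,38,.06),("TR",406,44,.08),("guide_top",258,162,.076),("vial",211,238,.1)]:
    print(nm,wray(u,v,z,pos,q).round(4))
E
```

```text
peg [0.5745 0.198  0.102 ]
platedge_top [0.6513 0.2174 0.08  ]
platedge_bot [0.5852 0.0469 0.08  ]
cornerTL [0.5362 0.2773 0.06  ]
TR [0.7422 0.1881 0.08  ]
guide_top [0.5592 0.1266 0.076 ]
vial [0.4898 0.0779 0.1   ]
```

View pics/w1z.png

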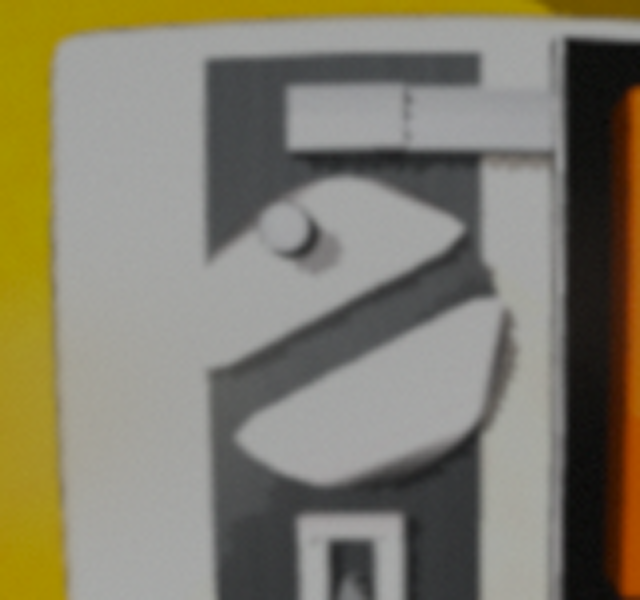

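```bash
python3 - <<'E'
from h import *
import json
pos,q=json.load(open("w1.json"))
f=lambda x,y,z: wray(170+(x+.5)/4-.5,30+(y+.5)/4-.5,z,pos,q)[:2]
u1,u2=f(465,232,.078),f(215,370,.078); l1,l2=f(500,297,.078),f(235,437,.078)
c=(u1+u2+l1+l2)/4
edge=f(558,500,.08)-f(565,45,.08)
# left edge of dark panel & right edge
p1,p2=f(206,62,.06),f(212,520,.06); r1,r2=f(480,56,.06),f(480,560,.06)
k1,k2=f(287,87,.078),f(287,150,.078)
ang=lambda v:np.arctan2(v[1],v[0])
print("axis",c,"slot ang",ang(u1-u2),ang(l1-l2),"panel dir",ang(p1-p2),ang(r1-r2),"plat",ang(-edge))
peg=f(287,228,.102); print("peg",peg,"rel",peg-c,np.linalg.norm(peg-c),ang(peg-c))
print("guide end L/R",f(296,515,.078),f(408,515,.078))
print("platform corner",f(560,42,.08))
E
```

```text
axis [0.57734532 0.17153208] slot ang 0.11883493644203688 0.10350915014102936 panel dir 1.19099869288477 1.1945988281718074 plat 1.1829784462074742
peg [0.57413489 0.19854903] rel [-0.00321043  0.02701695] 0.02720702950119166 1.6890720329433673
guide end L/R [0.54770427 0.13555721] [0.57311846 0.12522951]
platform corner [0.64984921 0.21996678]
```

```bash
cat >> h.py <<'E'
A=np.array([.5773,.1715]); YAW=-.38
def S2W(v): c,s=np.cos(YAW),np.sin(YAW); return A+np.array([c*v[0]-s*v[1],s*v[0]+c*v[1]])
def W2S(w): c,s=np.cos(YAW),np.sin(YAW); d=np.array(w)-A; return np.array([c*d[0]+s*d[1],-s*d[0]+c*d[1]])
def fin(th,gap): # finger centre, world
    er=np.array([np.cos(th),np.sin(th)]);t=np.array([-er[1],er[0]])
    return S2W(.027*er-(.017+gap)*t)
def yaw(q): return 2*np.arctan2(q[2],q[1])
E
python3 - <<'E'
from h import *
o=bot.get_obs(); print(o["t"],o["eef_pos"].round(4),yaw(o["tool_rot"]),o["q"].round(3))
p=fin(2.065,.010); print(p, p-o["eef_pos"][:2])
prev=p
for th in np.append(2.065,np.linspace(2.065,3.1416,9)): 
    n=fin(th,0); print(round(th,3),n.round(4),((n-prev)*1000).round(1)); prev=n
E
```

```text
2.15 [0.5648 0.0919 0.2513] 1.189683732518966 [ 0.152  0.338 -0.528  1.755  0.187  1.099 -0.818]
[0.60104732 0.20140092] [0.03623377 0.1095509 ]
2.065 [0.5911 0.2003] [-9.9 -1.1]
2.065 [0.5911 0.2003] [0. 0.]
2.2 [0.5871 0.2019] [-4.   1.6]
2.334 [0.583  0.2029] [-4.2  1. ]
2.469 [0.5787 0.2034] [-4.3  0.5]
2.603 [0.5744 0.2033] [-4.3 -0.1]
2.738 [0.5702 0.2026] [-4.2 -0.7]
2.872 [0.5661 0.2014] [-4.1 -1.2]
3.007 [0.5622 0.1996] [-3.9 -1.8]
3.142 [0.5585 0.1973] [-3.6 -2.3]
```

Call:
{"fn": "move_arm", "kwargs": {
  "increments": "0 5 14 0 0 0 -0.134;0 5 14 -5 0 0 -0.134;0 5 14 -15 0 0 -0.134;0 5 14 -20 0 0 -0.134;0 5 14 -20 0 0 -0.134;0 5 14 -20 0 0 -0.134;0 5 14 -20 0 0 -0.134;0 3 12 -15 0 0 -0.134"
}}

```text
t: 3.15
eef_pos: [0.6026, 0.1982, 0.1356]
tool_rot: [0.0, 0.999, 0.051, -0.0]
contact_force: [0.1, -0.3, 0.3]
gripper_width: -0.003
```

```bash
cat > look.py <<'E'
from h import *
import sys
o=bot.get_obs(); print(o["t"],o["eef_pos"].round(4),"S:",(W2S(o["eef_pos"][:2])*1000).round(1),"yaw",yaw(o["tool_rot"]).round(3),o["contact_force"].round(1))
n=sys.argv[1]; p,d=vision.read_camera("wrist"); cv2.imwrite(f"pics/{n}.png",p[:,:,::-1])
E
python3 look.py w2
```

```text
3.15 [0.6026 0.1982 0.1356] S: [13.6 34.2] yaw 0.103 [ 0.1 -0.3  0.3]
```

View pics/w2.png

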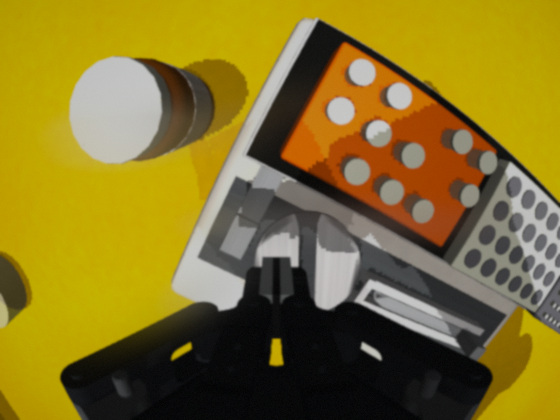

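Call:
{"fn": "move_arm", "kwargs": {
  "increments": "0 0 0 -5 0 0 0;0 0 0 -8 0 0 0;0 0 0 -8 0 0 0;0 0 0 -8 0 0 0;0 0 0 -8 0 0 0;0 0 0 -7 0 0 0;0 0 0 -5 0 0 0;0 0 0 0 0 0 0"
}}

```text
t: 4.2
eef_pos: [0.6034, 0.1978, 0.0868]
tool_rot: [0.0, 0.999, 0.053, -0.0]
contact_force: [-0.6, -0.2, -0.7]
gripper_width: 0.001
```

```bash
python3 look.py w3;  python3 - <<'E'
from h import *
p,d=vision.read_camera("side"); cv2.imwrite("pics/s3.png",cv2.resize(p[180:280,185:315,::-1],(780,600),interpolation=cv2.INTER_CUBIC))
E
```

```text
4.2 [0.6034 0.1978 0.0868] S: [14.5 34.1] yaw 0.107 [-0.6 -0.2 -0.7]
```

View pics/s3.png

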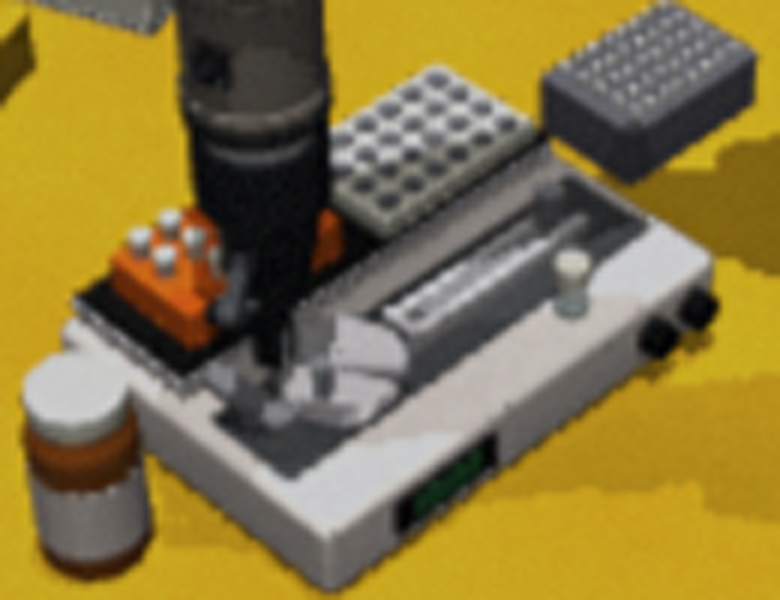

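View pics/w3.png

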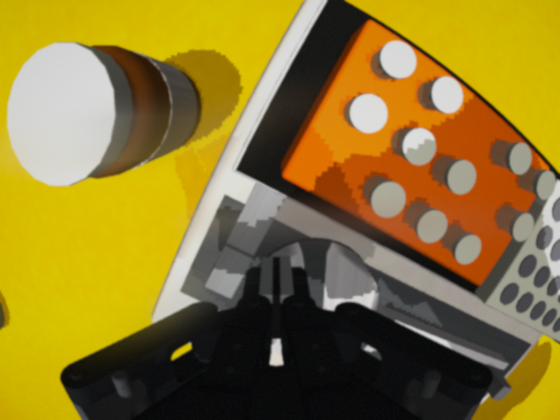

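Call:
{"fn": "move_arm", "kwargs": {
  "increments": "0 -3 2 0 0 0 0;0 -4 2 0 0 0 0;0 -3 0 0 0 0 0;0 -2 0 0 0 0 0;0 -4 1.5 0 0 0 0.134;0 -4 1 0 0 0 0.134;0 0 0 0 0 0 0;0 0 0 0 0 0 0"
}}

```text
t: 5.3
eef_pos: [0.5838, 0.2042, 0.0874]
tool_rot: [-0.0, 0.983, 0.185, 0.0]
contact_force: [0.1, 0.0, 0.3]
gripper_width: 0.007
```

```bash
python3 look.py w4;  python3 - <<'E'
from h import *
p,d=vision.read_camera("side"); cv2.imwrite("pics/s4.png",cv2.resize(p[180:280,185:315,::-1],(780,600),interpolation=cv2.INTER_CUBIC))
E
```

```text
5.3 [0.5838 0.2042 0.0874] S: [-6.1 32.8] yaw 0.372 [0.1 0.  0.3]
```

View pics/s4.png

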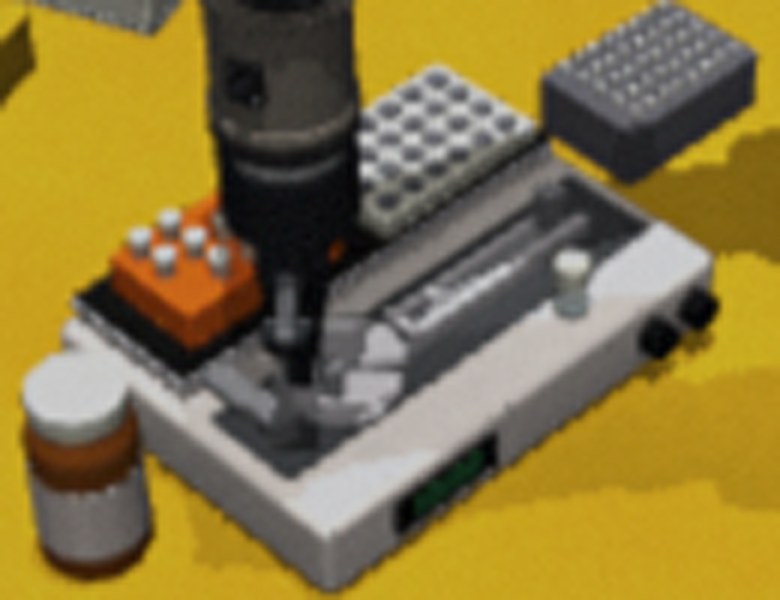

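View pics/w4.png

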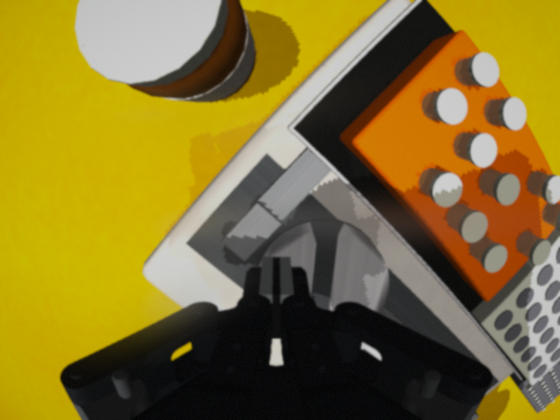

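Call:
{"fn": "move_arm", "kwargs": {
  "increments": "0 -4 0 0 0 0 0.134;0 -4 0 0 0 0 0.134;0 -4 -1 0 0 0 0.134;0 -4 -1 0 0 0 0.134;0 -4 -1.5 0 0 0 0.134;0 0 0 0 0 0 0;0 0 0 0 0 0 0;0 0 0 0 0 0 0"
}}

```text
t: 6.4
eef_pos: [0.5638, 0.201, 0.0873]
tool_rot: [0.0, 0.867, 0.498, 0.0]
contact_force: [-1.1, 1.8, 1.0]
gripper_width: 0.0
```

```bash
python3 look.py w5; python3 - <<'E'
from h import *
p,d=vision.read_camera("top"); cv2.imwrite("pics/t5.png",cv2.resize(p[150:265,195:325,::-1],(650,575),interpolation=cv2.INTER_CUBIC))
E
```

```text
6.4 [0.5638 0.201  0.0873] S: [-23.5  22.4] yaw 1.043 [-1.1  1.8  1. ]
```

View pics/t5.png

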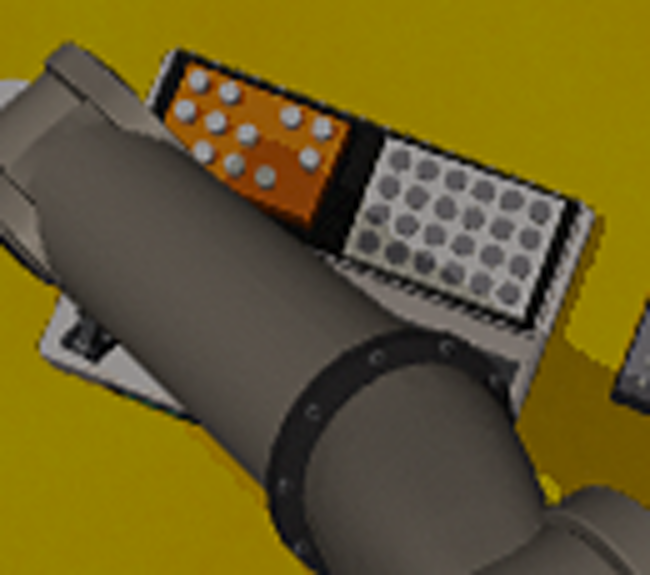

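View pics/w5.png

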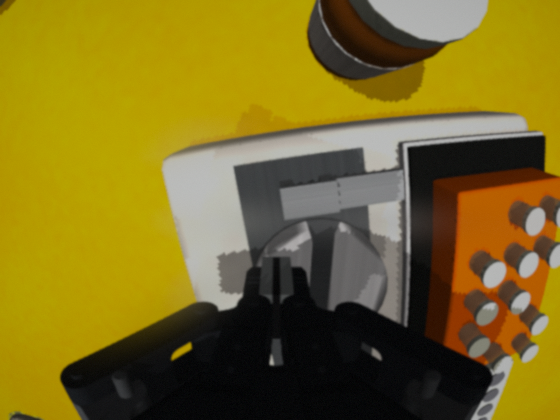

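```bash
python3 - <<'E'
import cv2
a=cv2.imread("pics/w5.png")[200:320,240:400]
cv2.imwrite("pics/w5z.png",cv2.resize(a,(800,600),interpolation=cv2.INTER_CUBIC))
E
```

```text
(no output)
```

View pics/w5z.png

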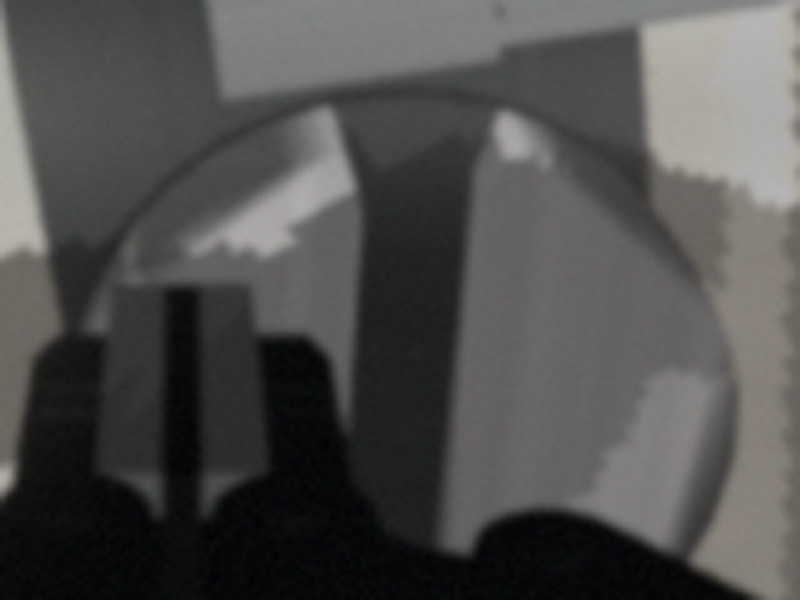

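```bash
cat >> h.py <<'E'
def seg(pts,x0,y0,s,z,pos,q):
    return [wray(x0+(x+.5)/s-.5,y0+(y+.5)/s-.5,z,pos,q)[:2] for x,y in pts]
E
python3 - <<'E'
from h import *
o=bot.get_obs();pos,q=o["eef_pos"],o["tool_rot"]
for z in (.078,.075):
  r=seg([(473,185),(440,545)],240,200,5,z,pos,q);l=seg([(363,215),(350,410)],240,200,5,z,pos,q)
  for a,b in (r,l):
    d=a-b; th=np.arctan2(d[1],d[0])-YAW+np.pi/2; print(z,"theta",th, (W2S(a)*1000).round(1),(W2S(b)*1000).round(1))
k=seg([(222,100),(500,60)],240,200,5,.078,pos,q); d=k[1]-k[0]; print("keeper edge yaw",np.arctan2(d[1],d[0]))
k=seg([(5,0),(62,300)],240,200,5,.06,pos,q); d=k[0]-k[1]; print("panel yaw",np.arctan2(d[1],d[0])-np.pi/2)
E
```

```text
0.078 theta 2.984213138289904 [ 8.4 32.8] [  1.5 -10.6]
0.078 theta 2.977648420195172 [-3.1 31.3] [-6.8  8.8]
0.075 theta 2.9842131382899035 [ 8.8 31.5] [  1.8 -12.7]
0.075 theta 2.977648420195172 [-2.9 30. ] [-6.7  7.1]
keeper edge yaw -0.37814817697145586
panel yaw -0.3800877138418557
```

Call:
{"fn": "move_arm", "kwargs": {
  "increments": "0 -1.5 -0.8 0 0 0 0.05;0 -1.5 -1 0 0 0 0.05;0 -1.4 -1 0 0 0 0.05;0 0 0 0 0 0 0;0 0 0 0 0 0 0;0 0 0 0 0 0 0;0 0 0 0 0 0 0;0 0 0 0 0 0 0"
}}

```text
t: 7.5
eef_pos: [0.5592, 0.1979, 0.0873]
tool_rot: [0.0, 0.827, 0.562, -0.0]
contact_force: [0.4, 1.6, 0.2]
gripper_width: -0.002
```

```bash
python3 look.py w6; python3 - <<'E'
import cv2
a=cv2.imread("pics/w6.png")[200:320,240:400]
cv2.imwrite("pics/w6z.png",cv2.resize(a,(800,600),interpolation=cv2.INTER_CUBIC))
E
```

```text
7.5 [0.5592 0.1979 0.0873] S: [-26.6  17.8] yaw 1.195 [0.4 1.6 0.2]
```

View pics/w6z.png

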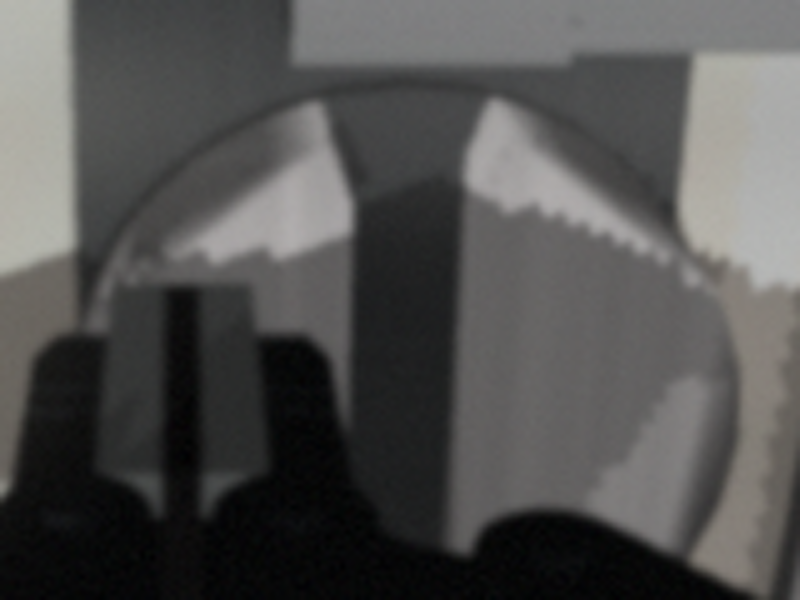

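```bash
python3 - <<'E'
from h import *
o=bot.get_obs();pos,q=o["eef_pos"],o["tool_rot"]
r=seg([(462,185),(446,545)],240,200,5,.078,pos,q);l=seg([(354,200),(350,410)],240,200,5,.078,pos,q)
for a,b in (r,l):
    d=a-b; th=np.arctan2(d[1],d[0])-YAW+np.pi/2; print("theta",th, (W2S(a)*1000).round(1),(W2S(b)*1000).round(1))
k=seg([(290,66),(570,66)],240,200,5,.078,pos,q); d=k[1]-k[0]; print("keeper edge yaw",np.arctan2(d[1],d[0]))
k=seg([(75,0),(78,300)],240,200,5,.06,pos,q); d=k[0]-k[1]; print("panel yaw",np.arctan2(d[1],d[0])-np.pi/2)
E
```

```text
theta 3.1765433002471073 [ 2.1 32.9] [  3.7 -11. ]
theta 3.169792854096194 [-8.9 31.3] [-8.2  6.9]
keeper edge yaw -0.3767535856339223
panel yaw -0.3886891478753891
```

Call:
{"fn": "move_arm", "kwargs": {
  "increments": "0 1.5 3.5 0 0 0 0;0 1.5 4 0 0 0 0;0 0 0 15 0 0 0;0 0 0 25 0 0 0;0 0 0 25 0 0 0;0 -6 -20 25 0 0 0;0 -10 -38 25 0 0 0;0 -10 -38 5 0 0 0"
}}

```text
t: 8.55
eef_pos: [0.537, 0.1093, 0.2102]
tool_rot: [0.001, 0.827, 0.563, 0.002]
contact_force: [1.3, -0.9, -0.2]
gripper_width: -0.001
```

Call:
{"fn": "move_arm", "kwargs": {
  "increments": "0 -10 -38 0 0 0 0;0 -10 -38 0 0 0 0;0 -10 -38 0 0 0 0;0 -8 -22 0 0 0 0;0 0 0 0 0 0 0;0 0 0 0 0 0 0;0 0 0 0 0 0 0;0 0 0 0 0 0 0"
}}

```text
t: 9.55
eef_pos: [0.4984, -0.0255, 0.2074]
tool_rot: [-0.0, 0.826, 0.563, 0.0]
contact_force: [0.1, -0.2, -0.2]
gripper_width: -0.002
```

```bash
python3 look.py w7
```

```text
9.55 [ 0.4984 -0.0255  0.2074] S: [-2.000e-01 -2.122e+02] yaw 1.196 [ 0.1 -0.2 -0.2]
```

View pics/w7.png

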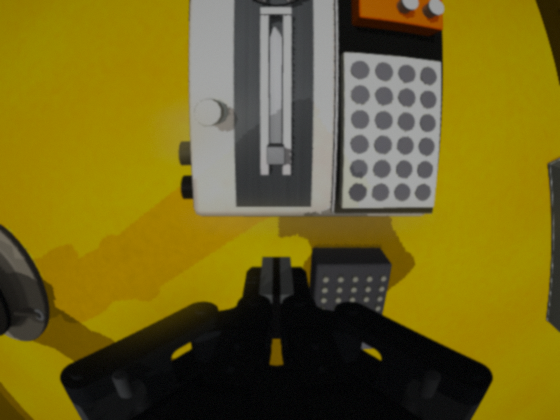

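```bash
python3 - <<'E'
from h import *
o=bot.get_obs();pos,q=o["eef_pos"],o["tool_rot"]
for n,u,v,z in [("post",276,153.5,.102),("guide near",276,175,.076),("guide far",276,10,.076),("vial",208,112,.1),("shaker bl",196,213,.06)]:
    w=wray(u,v,z,pos,q); print(n,w.round(4),(W2S(w[:2])*1000).round(1))
E
```

```text
post [0.515  0.0154 0.102 ] [   0.  -168.1]
guide near [ 0.507  -0.0049  0.076 ] [   0.2 -189.9]
guide far [0.5591 0.1274 0.076 ] [ -0.6 -47.7]
vial [0.4786 0.065  0.1   ] [ -52.2 -135.5]
shaker bl [ 0.4217 -0.0136  0.06  ] [ -75.9 -229.6]
```

Call:
{"fn": "move_arm", "kwargs": {
  "increments": "0 0 0 -12 0 0 0;0 0 0 -22 0 0 0;0 0 0 -24 0 0 0;0 0 0 -24 0 0 0;0 0 0 -20 0 0 0;0 0 0 -14 0 0 0;0 0 0 -7 0 0 0;0 0 0 0 0 0 0"
}}

```text
t: 10.6
eef_pos: [0.4981, -0.0264, 0.0841]
tool_rot: [-0.0, 0.827, 0.563, -0.0]
contact_force: [-0.6, 0.2, 0.1]
gripper_width: -0.002
```

```bash
python3 look.py w8
```

```text
10.6 [ 0.4981 -0.0264  0.0841] S: [-1.000e-01 -2.131e+02] yaw 1.195 [-0.6  0.2  0.1]
```

View pics/w8.png

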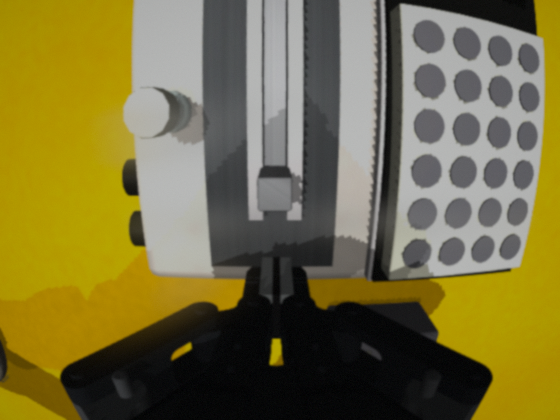

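Call:
{"fn": "move_arm", "kwargs": {
  "increments": "0 1.9 4.6 0 0 0 0;0 1.9 4.6 0 0 0 0;0 1.8 4.6 0 0 0 0;0 1.9 4.7 0 0 0 0;0 1.8 4.6 0 0 0 0;0 1.9 4.7 0 0 0 0;0 1.8 4.6 0 0 0 0;0 1.9 4.7 0 0 0 0"
}}

```text
t: 11.65
eef_pos: [0.5129, 0.0104, 0.0842]
tool_rot: [0.0, 0.827, 0.562, -0.0]
contact_force: [-2.0, -3.1, 2.0]
gripper_width: -0.001
```

```bash
python3 look.py w9
```

```text
11.65 [0.5129 0.0104 0.0842] S: [  -0.  -173.5] yaw 1.194 [-2.  -3.1  2. ]
```

View pics/w9.png

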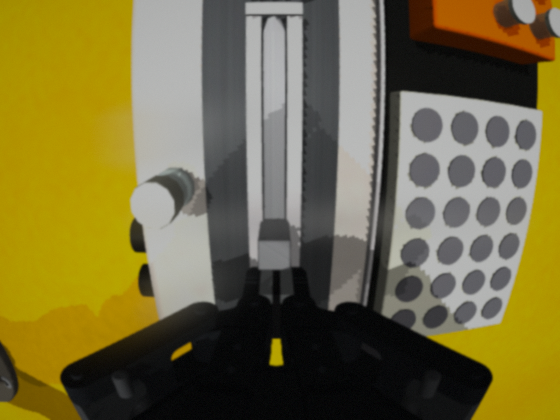

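Call:
{"fn": "move_arm", "kwargs": {
  "increments": "0 0.9 2.3 0 0 0 0;0 0.9 2.3 0 0 0 0;0 1 2.3 0 0 0 0;0 0.9 2.3 0 0 0 0;0 0.9 2.3 0 0 0 0;0 1 2.3 0 0 0 0;0 0.9 2.3 0 0 0 0;0 0.9 2.3 0 0 0 0"
}}

```text
t: 12.7
eef_pos: [0.5204, 0.0292, 0.0842]
tool_rot: [-0.0, 0.827, 0.563, -0.0]
contact_force: [-2.3, -1.8, 0.8]
gripper_width: -0.001
```

```bash
python3 look.py w10
```

```text
12.7 [0.5204 0.0292 0.0842] S: [-1.000e-01 -1.532e+02] yaw 1.195 [-2.3 -1.8  0.8]
```

View pics/w10.png

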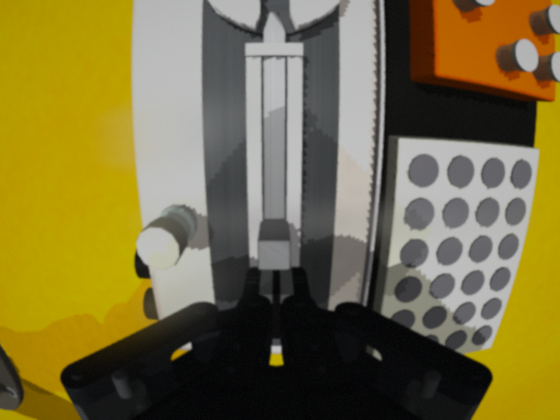

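Call:
{"fn": "move_arm", "kwargs": {
  "increments": "0 0.9 2.3 0 0 0 0;0 0.9 2.3 0 0 0 0;0 1 2.3 0 0 0 0;0 0.9 2.3 0 0 0 0;0 0.9 2.3 0 0 0 0;0 1 2.3 0 0 0 0;0 0.9 2.3 0 0 0 0;0 0.9 2.3 0 0 0 0"
}}

```text
t: 13.75
eef_pos: [0.5279, 0.0476, 0.0842]
tool_rot: [-0.0, 0.827, 0.562, -0.0]
contact_force: [-2.8, -2.3, -0.5]
gripper_width: 0.002
```

```bash
python3 look.py w11
```

```text
13.75 [0.5279 0.0476 0.0842] S: [ 1.000e-01 -1.334e+02] yaw 1.195 [-2.8 -2.3 -0.5]
```

View pics/w11.png

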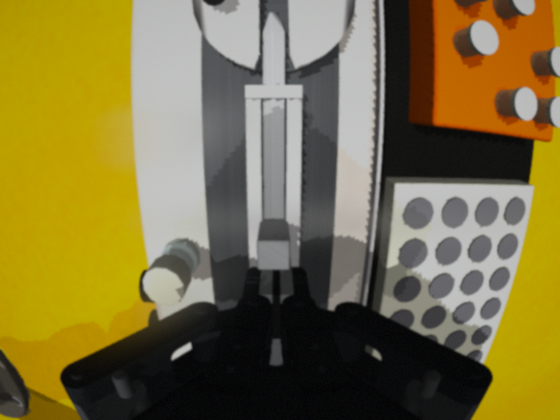

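```bash
 python3 - <<'E'
from h import *
p,d=vision.read_camera("side"); cv2.imwrite("pics/s11.png",cv2.resize(p[180:280,185:315,::-1],(780,600),interpolation=cv2.INTER_CUBIC))
E
```

View pics/s11.png

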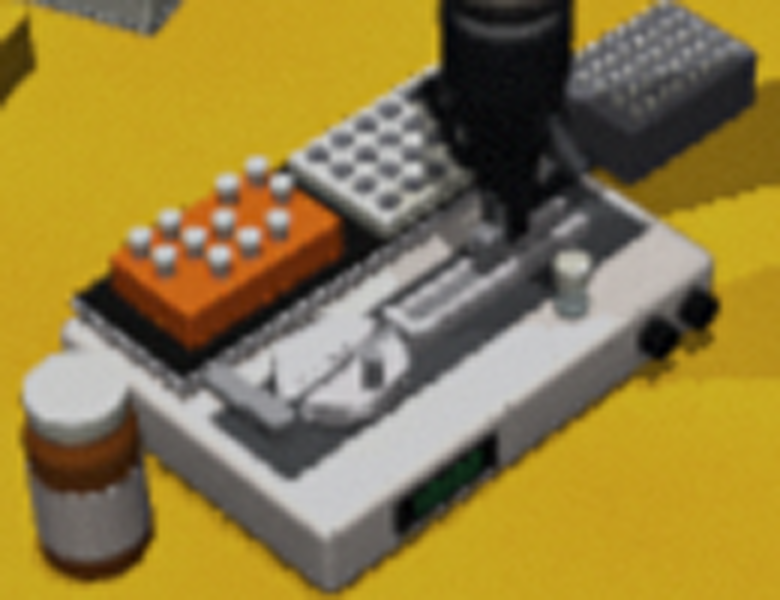

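Call:
{"fn": "move_arm", "kwargs": {
  "increments": "0 1.5 3.8 0 0 0 0;0 1.5 3.7 0 0 0 0;0 1.5 3.7 0 0 0 0;0 1.5 3.7 0 0 0 0;0 1.5 3.8 0 0 0 0;0 1.5 3.7 0 0 0 0;0 1.5 3.7 0 0 0 0;0 1.5 3.7 0 0 0 0"
}}

```text
t: 14.85
eef_pos: [0.54, 0.0775, 0.0843]
tool_rot: [0.0, 0.827, 0.563, 0.0]
contact_force: [-2.1, -3.0, -0.2]
gripper_width: 0.002
```

```bash
python3 look.py w12
```

```text
14.85 [0.54   0.0775 0.0843] S: [   0.3 -101.1] yaw 1.195 [-2.1 -3.  -0.2]
```

View pics/w12.png

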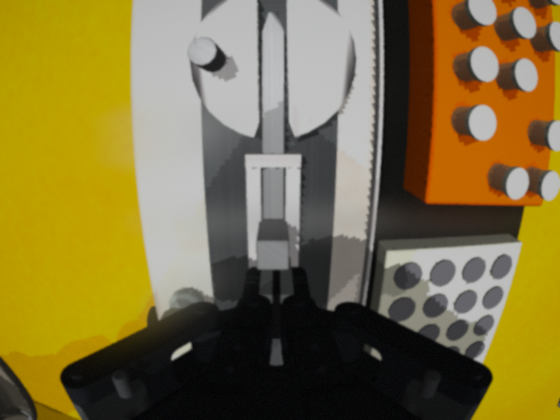

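Call:
{"fn": "move_arm", "kwargs": {
  "increments": "0 0.9 2.3 0 0 0 0;0 0.9 2.3 0 0 0 0;0 0.9 2.3 0 0 0 0;0 0.9 2.3 0 0 0 0;0 0.9 2.3 0 0 0 0;0 0.9 2.3 0 0 0 0;0 0.9 2.3 0 0 0 0;0 0.6 1.5 0 0 0 0"
}}

```text
t: 15.9
eef_pos: [0.547, 0.0951, 0.0844]
tool_rot: [0.0, 0.827, 0.563, 0.0]
contact_force: [-1.9, -2.3, 2.2]
gripper_width: 0.0
```

Call:
{"fn": "move_arm", "kwargs": {
  "increments": "0 0.4 0.9 0 0 0 0;0 0.4 0.9 0 0 0 0;0 0.4 0.9 0 0 0 0;0 0.3 0.9 0 0 0 0;0 0 0 0 0 0 0;0 0 0 0 0 0 0;0 0 0 0 0 0 0;0 0 0 0 0 0 0"
}}

```text
t: 16.9
eef_pos: [0.5484, 0.0986, 0.0843]
tool_rot: [-0.0, 0.827, 0.563, 0.0]
contact_force: [-1.4, -1.7, 1.4]
gripper_width: -0.0
```

```bash
python3 look.py w13
```

```text
16.9 [0.5484 0.0986 0.0843] S: [  0.2 -78.4] yaw 1.195 [-1.4 -1.7  1.4]
```

View pics/w13.png

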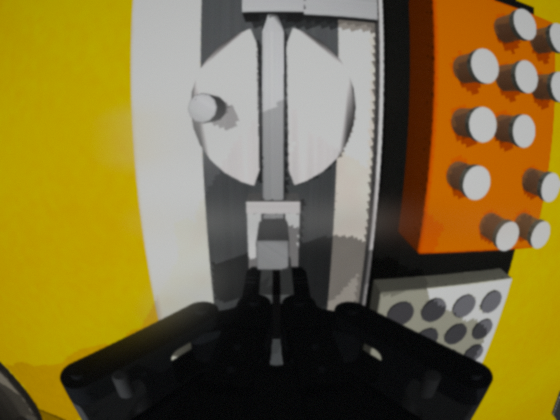

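Call:
{"fn": "move_arm", "kwargs": {
  "increments": "0 0.4 0.9 0 0 0 0;0 0.4 0.9 0 0 0 0;0 0.3 0.9 0 0 0 0;0 0.4 0.9 0 0 0 0;0 0 0 0 0 0 0;0 0 0 0 0 0 0;0 0 0 0 0 0 0;0 0 0 0 0 0 0"
}}

```text
t: 17.95
eef_pos: [0.5499, 0.1022, 0.0843]
tool_rot: [-0.0, 0.827, 0.563, 0.0]
contact_force: [-1.5, -1.0, 0.8]
gripper_width: -0.003
```

Call:
{"fn": "move_arm", "kwargs": {
  "increments": "0 0.4 0.9 0 0 0 0;0 0.4 0.9 0 0 0 0;0 0 0 0 0 0 0;0 0 0 0 0 0 0;0 0 0 0 0 0 0;0 0 0 0 0 0 0;0 0 0 0 0 0 0;0 0 0 0 0 0 0"
}}

```text
t: 18.95
eef_pos: [0.5506, 0.1039, 0.0843]
tool_rot: [-0.0, 0.827, 0.563, 0.0]
contact_force: [-1.9, -1.7, 0.8]
gripper_width: 0.005
```

```bash
python3 look.py w14
```

```text
18.95 [0.5506 0.1039 0.0843] S: [  0.3 -72.7] yaw 1.195 [-1.9 -1.7  0.8]
```

View pics/w14.png

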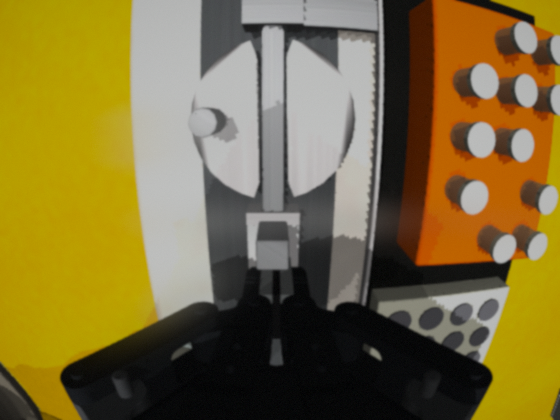

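Call:
{"fn": "move_arm", "kwargs": {
  "increments": "0 0.4 0.9 0 0 0 0;0 0.4 0.9 0 0 0 0;0 0.3 0.9 0 0 0 0;0 0 0 0 0 0 0;0 0 0 0 0 0 0;0 0 0 0 0 0 0;0 0 0 0 0 0 0;0 0 0 0 0 0 0"
}}

```text
t: 20.0
eef_pos: [0.5507, 0.1041, 0.0841]
tool_rot: [0.001, 0.827, 0.562, -0.002]
contact_force: [-6.5, -7.2, 4.9]
gripper_width: -0.003
```

Call:
{"fn": "move_arm", "kwargs": {
  "increments": "0 0.4 0.9 0 0 0 0;0 0.4 0.9 0 0 0 0;0 0.3 0.9 0 0 0 0;0 0 0 0 0 0 0;0 0 0 0 0 0 0;0 0 0 0 0 0 0;0 0 0 0 0 0 0;0 0 0 0 0 0 0"
}}

```text
t: 21.0
eef_pos: [0.5509, 0.1041, 0.0839]
tool_rot: [0.002, 0.828, 0.561, -0.004]
contact_force: [-10.1, -12.7, 10.5]
gripper_width: -0.002
```

```bash
python3 look.py w15
```

```text
21.0 [0.5509 0.1041 0.0839] S: [  0.5 -72.4] yaw 1.192 [-10.1 -12.7  10.5]
```

View pics/w15.png

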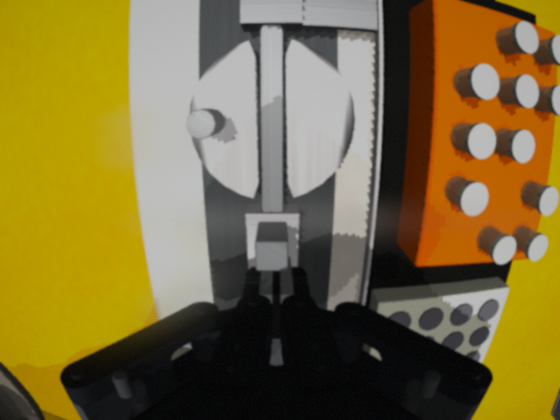

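Call:
{"fn": "move_arm", "kwargs": {
  "increments": "0 -1.1 -2.8 0 0 0 0;0 -1.5 -3.7 0 0 0 0;0 -1.9 -4.6 0 0 0 0;0 -1.9 -4.6 0 0 0 0;0 -1.9 -4.6 0 0 0 0;0 0 0 10 0 0 0;0 0 0 25 0 0 0;0 0 0 25 0 0 0"
}}

```text
t: 22.05
eef_pos: [0.5447, 0.0893, 0.1456]
tool_rot: [-0.0, 0.827, 0.563, 0.0]
contact_force: [0.6, -0.3, 0.1]
gripper_width: -0.0
```

Call:
{"fn": "move_arm", "kwargs": {
  "increments": "0 0 0 25 0 0 0;0 0 0 25 0 0 0;0 0 0 20 0 0 0;0 0 0 10 0 0 0;0 0 0 0 0 0 0;0 0 0 0 0 0 0;0 0 0 0 0 0 0;0 0 0 0 0 0 0"
}}

```text
t: 23.05
eef_pos: [0.5443, 0.0889, 0.2238]
tool_rot: [-0.0, 0.827, 0.563, -0.0]
contact_force: [-0.3, 0.0, -0.3]
gripper_width: -0.0
```

```bash
python3 look.py w16; python3 - <<'E'
import cv2
a=cv2.imread("pics/w16.png")[0:270,130:490]
cv2.imwrite("pics/w16z.png",cv2.resize(a,(800,600),interpolation=cv2.INTER_CUBIC))
E
```

```text
23.05 [0.5443 0.0889 0.2238] S: [ -0.  -88.9] yaw 1.195 [-0.3  0.  -0.3]
```

View pics/w16z.png

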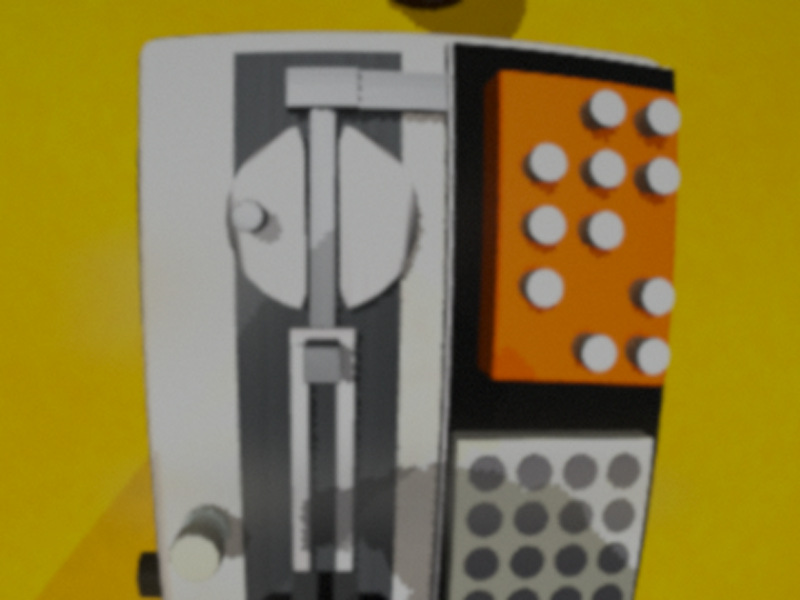

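```bash
python3 - <<'E'
from h import *
o=bot.get_obs();pos,q=o["eef_pos"],o["tool_rot"]; s=800/360
for n,x,y,z in [("post",323,364,.102),("disc top",322,126,.078),("discL",232,215,.0),("peg",250,215,.102),("keeper edge",322,109,.078),("guide far",322,330,.076),("shaker top",300,36,.06)]:
    w=wray(130+x/s,y/s,z,pos,q); print(n,(W2S(w[:2])*1000).round(1))
E
```

```text
post [ -0.2 -55.3]
disc top [-1.  36.5]
discL [-46.1   4.7]
peg [-26.7  -0.3]
keeper edge [-1.1 43.5]
guide far [ -0.7 -45.6]
shaker top [-10.4  79.9]
```

```bash
 python3 - <<'E'
from h import *
p,d=vision.read_camera("side"); cv2.imwrite("pics/s16.png",cv2.resize(p[180:280,185:315,::-1],(780,600),interpolation=cv2.INTER_CUBIC))
E
```

```text
(no output)
```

View pics/s16.png

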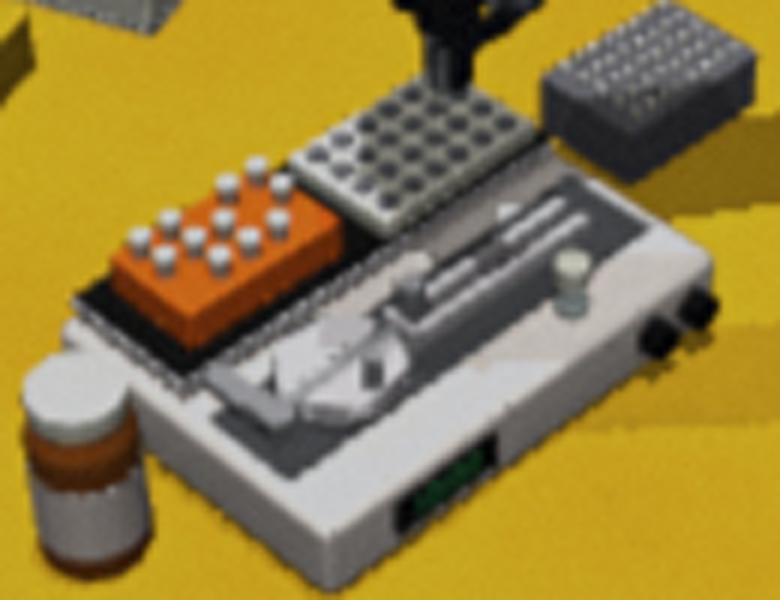

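The side view shows the bolt through the disc and all the labware where it stood at the start. The gripper is well clear.

```bash
python3 -c "
from station import bot
print(bot.hand_in())"
```

```text
the job is handed in; nothing more can be done
None
```

The transport lock is set and the job is handed in, at about 23 s on the robot's clock against the 51 s limit.

- **Disc:** With the fingers shut, I pushed the peg anticlockwise from about 2.07 rad to about 3.17 rad by camera. That is roughly 0.03 rad past the aligned position at 3.14 and within the 0.1 rad the nose can centre. The pushes took about 2 N.
- **Bolt:** I pushed the post from behind through the slot until it stopped. Resistance stayed at about 3–4 N, apart from the stop, where it reached about 19 N before I backed off. That is well above the sliding friction, because I ran one more small step after first feeling the stop.

**Last checks:**
- The wrist camera puts the post 55.3 mm short of the disc's axis, against 56 mm when fully home.
- The nose is under the keeper and the peg is square on the -x side.
- In the side view the vial, plate, rack, bottle and tip box stand where they were at the start. The dishes and beaker were outside that last view and I did not check them again.
- The gripper is about 22 cm above the bench, touching nothing, with force readings near zero.

One reading disagreed. Before the push, the camera put the post 168 mm behind the axis, where 176 mm is fully back. I put most of that down to the viewing angle, since the shaker's end also measured about 5 mm off in the same picture.

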